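# Park the plywood wagon with the pin that fits, then unhitch it and hold its tongue up

### The job

Park the wagon by dropping the one of the two standing metal pins that fits the bore of its parking socket fully home, head down on the socket. Then unhitch the wagon: pull the spring latch on the coupler sideways by its upright tab, away from the ball, and while it is open lift the tongue by it off the ball, raising the coupler at least 60 mm. Finish still holding the tongue up there, steady, with the pin still home, and do not shift the other things on the bench.

Things in the scene. Friction and masses are not known exactly. Their poses are not given: they have to be found in the camera images.
- board: Plywood board 210 x 570 x 12 mm lying fixed on the bench; it carries the hitch and the wagon. Origin on the bench (z = 0) directly under the hitch ball; z up; its +y axis runs from the ball along the tongue to the wagon (a fixed toy wagon with wooden wheels that fills y 245 to 470 mm, x -95 to 95 mm, up to 160 mm high); its -x axis is the side on which the latch and the parking socket are, roughly towards the robot. All positions below that say 'board' are in this frame.
- ball (a point): Top of the steel hitch ball (32 mm wide, flat shoulder underneath, on a thin neck), at board (0, 0, 73 mm). The coupler covers it at the start.
- tongue (a joint): Hinge of the tongue (grey bar 30 x 20 mm, aluminium coupler 56 mm wide (board x), 70 mm long (board y) over the ball, whose top face is 88 mm above the bench). 0 = level, coupler down on the ball; grows (rad) as the coupler end swings up, to 0.7. It has no catch and falls back if let go; tongue and latch weigh about 0.55 kg together, so about 3 to 5 N lifts the coupler end. Locked down by the latch bolt under the ball's shoulder until the latch is pulled about 10 mm.
- tongue_hinge (a point): Axis of the tongue's hinge, at board (0, 240 mm, 70 mm); the axis runs along board x. Coupler and latch tab swing up about it.
- coupler (a point): Point of the coupler that lies on top of the ball when hitched (same place as ball then). Moves with the tongue.
- latch (a joint): Slide of the latch on the coupler, in m: 0 = closed (bolt under the ball), grows to 0.018 (open stop) as the tab is pulled along board -x. A spring pulls it shut: 4 N at 0, about 8 N at 0.018. It does not stay open by itself.
- latch_tab (a point): Middle of the upright steel tab by which the latch is pulled: 14 mm thick along board x, 32 mm wide along board y, 45 mm high, from 92 to 137 mm above the bench when hitched, this point at 115 mm. It stands on top of the coupler, 22 mm to the -x side of the ball when closed; free space on both of its 32 mm wide faces, but the coupler's top lies 4 mm below the tab's foot. Moves with latch and tongue; its frame is parallel to the board's at the start.
- parking_hole0 (a point): Centre of the mouth of the parking socket's round bore, 57 mm above the bench, at board (-70, 150 mm): a fixed dark steel block 56 x 56 x 45 mm with a vertical bore of 26.5 mm diameter, 45 mm deep, 2 mm chamfer.
- pin_slim: Turned aluminium pin with the slimmer shank: shank 24 mm diameter and 42 mm long, chamfered foot, above it a cylindrical head 36 mm diameter and 35 mm high; 77 mm in all, 0.15 kg or so. This one fits the bore. Stands upright loose on the bench; origin at the centre of its foot, z up. Fully home its head rests on the socket, the foot 42 mm below the mouth.
- pin_stout: The same pin and head but a 30 mm shank: too stout for the bore. Stands upright loose on the bench; origin at the centre of its foot.
- strip: Bystander: wooden strip 12 x 150 x 8 mm lying between the two pins; origin under its centre, long side along its y.
- tape: Bystander: roll of tape, 44 mm diameter, 24 mm high, on the board on the far side of the tongue; origin under its centre.
- water: Bystander: clear bottle 70 mm diameter, 200 mm high, standing; origin under its centre.
- glue: Bystander: white glue bottle 44 mm diameter, 110 mm high, standing; origin under its centre.
- panels: Bystander: small stack of red panels about 130 x 100 x 18 mm; origin under its centre.
- driver: Bystander: screwdriver lying on the bench, between robot and board; origin under its middle.
- pencils: Bystander: flat green box 90 x 160 x 30 mm; origin under its centre.
Not all that is in view belongs to the job. What is shaped like the pin_slim but yellow is not meant.

How it is judged:
By the outcome, as a careful person would: the job done as asked, in the order asked, and still so for the second after the job is handed in, while the arm keeps its last pose, push and grip.
It also fails if it takes over 58 s, if anything falls off the work surface, if the arm or the gripper's body presses on something with over 40 N, if the wrist force passes 120 N, or if a joint passes its speed limit or range.

### The arm

A 6-joint arm with a two-finger parallel gripper is mounted at the origin on the work surface. World frame = base frame: x ahead of the robot, y to its left, z up, the work surface at z = 0. Lengths are in m, angles in rad, forces in N, time in s.
With the tool pointing down it reaches from about 0.2 to 0.875 m from the base axis. Payload 3.4 kg.
Tool frame: the origin (TCP) lies at the very end of the fingers, on their centre line; the grasp point (between the pads) lies 19 mm behind it; z points along the fingers, y is the line along which they close (so a half turn about z gives the same grasp; the last joint's range is limited). The gripper opens to 94 mm and grips with 3 to 60 N. Pads are 16 mm wide; open, the fingers measure 119 mm over their backs; the gripper's body (75 mm by 177 mm) begins 78 mm behind the grasp point.
Start: joints at [1.171, 0.276, 1.505, -0, 1.361, -0.121], TCP at [0.158, 0.553, 0.172] pointing down, gripper open.
Joint ranges: [-2.89, 2.89], [-0.75, 2.08], [0.22, 2.7], [-1.18, 4.32], [0.11, 2.71], [-2.7, 2.7]. Speed limits (rad/s): [2.57, 2.57, 3.14, 3.14, 3.14, 3.14].

### API

Orientations are given as a 3x3 rotation matrix whose columns are the frame's x, y, z axes.
In Python, from bench import * gives the robot as it stands. Calls block until the motion is done:
- goto(position, orientation): joint-space move of the TCP to a pose.
- move_l(position, orientation=None, rate=0.15, max_force=None): straight line of the TCP; orientation=None keeps the orientation; rate is the mean speed in m/s. With max_force (N) it stops when the force on the tool has changed by that much, and returns True; else False.
- move_joints(angles): joint-space move.
- grip(opening): finger opening in m; the grip force is fixed at half the most; returns when the fingers have stopped.
- pause(seconds).
- ik(position, orientation): joint angles nearest the present ones, or None.
- get_obs(): the state.
- get_image(name): name is "side" or "top" or "wrist"; returns the picture (400x640x3 uint8, blue, green, red); there is no depth.
- get_calibration(name): a dict with "fovy" (degrees; the focal length in pixels is half the picture's height over the tangent of half this angle, whatever the lens; pixels are square), "cx", "cy" (the principal point, pixels), "D" ([k1, k2, p1, p2, k3] as OpenCV has them; the pictures are not rectified), "extrinsics" (4x4, takes a point from world to camera coordinates). Camera axes: x right, y down, z forward; pixel columns grow to the right and rows downward; lengths in m; the calibration is good to about 2 mm. A picture is of the moment at which its call begins: read the wrist's pose just before it. get_calibration takes no time and is no camera call; for the wrist camera it gives the pose at the moment of the call.
A pose or a line that the arm cannot do raises IKError and nothing moves.
- hand_in(): hands the job in; it is judged then, once.
The state is a dict: "time": time; "joint_positions": joint angles; "dq": joint speeds; "tau": joint torques, N m; "position": TCP position; "tool_rot": TCP orientation; "ft_force": force on the tool from outside, world axes, zero at the start; "torque": the same for the moment, N m; "gripper_width": finger opening in m; "grip_force": force on a finger pad.
Only numpy, scipy, OpenCV 4.12 (cv2) and the standard library are available. Lean on these libraries where they do the work, as an engineer would, in place of code of your own. Each camera call takes 0.05 s, during which the arm holds its last target. There are 200 camera calls.

## Working session

There is one attempt and no reset: what is moved stays moved. The work goes in short steps, each a Python script; the robot and the scene stay as the last script left them, time stands still between calls to the robot, and variables do not carry over. Pictures are saved under pics/ and viewed, at most 10 in all, crops included, and the job is handed in when it is done.

```bash
ls; mkdir -p pics; python3 - <<'E'
from bench import *
import cv2
for n in("top","side"):
    cv2.imwrite(f"pics/{n}0.png",get_image(n)); c=get_calibration(n); print(n,c)
print(get_obs())
E
```

```text
pics
top {'fovy': 55.86129183346146, 'cx': 324.56066161454294, 'cy': 198.04307086435202, 'D': array([-0.00320702,  0.        ,  0.        ,  0.        ,  0.        ]), 'extrinsics': array([[-0.02570321, -0.99933628, -0.02581352, -0.07334789],
       [-0.99730571,  0.02740862, -0.06804476,  0.49981668],
       [ 0.06870711,  0.023995  , -0.99734827,  1.0340038 ],
       [ 0.        ,  0.        ,  0.        ,  1.        ]])}
side {'fovy': 55.41224635931085, 'cx': 322.41709718140703, 'cy': 198.32986925438937, 'D': array([-0.02189995,  0.        ,  0.        ,  0.        ,  0.        ]), 'extrinsics': array([[ 0.87936036, -0.47595822, -0.01375215, -0.463869  ],
       [-0.37057167, -0.6659454 , -0.64745143,  0.17203737],
       [ 0.29900166,  0.57443928, -0.76198263,  1.05246429],
       [ 0.        ,  0.        ,  0.        ,  1.        ]])}
{'time': 0.1, 'joint_positions': array([ 1.17099892e+00,  2.76519886e-01,  1.50596224e+00, -3.16400789e-05,
        1.36069793e+00, -1.20977322e-01]), 'dq': array([ 0.00126373,  0.00010064, -0.00253217,  0.00189911, -0.00074903,
        0.00132228]), 'tau': array([ 1.93117150e-03, -4.05459774e+01, -2.37782836e+01,  7.04662688e-02,
        2.98315845e-02, -4.08077983e-05]), 'position': array([0.15804449, 0.55228785, 0.1708157 ]), 'tool_rot': array([[-9.61382622e-01,  2.75214656e-01, -5.89364235e-04],
       [ 2.75215240e-01,  9.61381505e-01, -1.47426629e-03],
       [ 1.60864184e-04, -1.57953601e-03, -9.99998740e-01]]), 'ft_force': array([-0.04754628,  0.07675827,  0.06064926]), 'torque': array([-0.01876355, -0.0147762 , -0.00764177]), 'grip_force': 0.0, 'gripper_width': 0.0940578278641706}
```

View pics/top0.png

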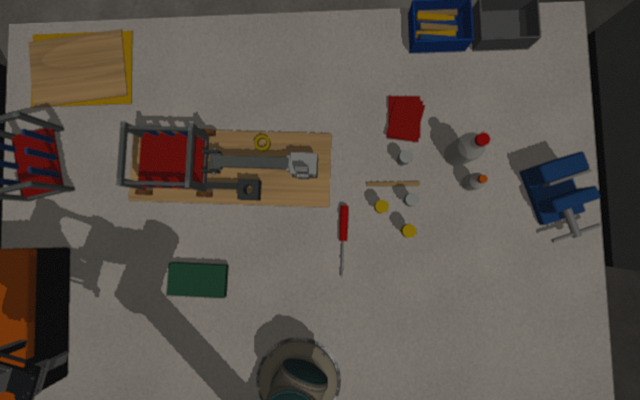

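View pics/side0.png

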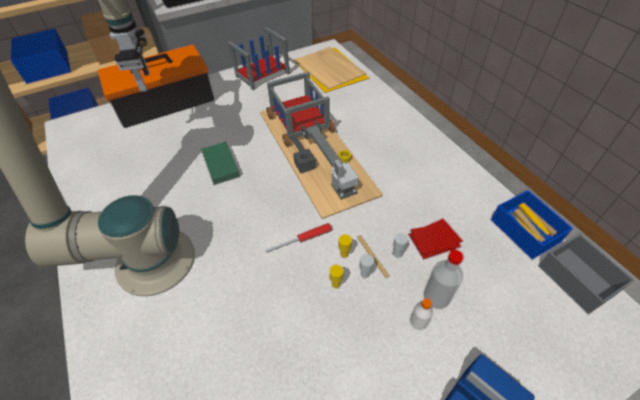

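The top view shows the board with its ball end near (303,165), the socket at (248,188), silver pins at (405,157) and (409,199) on either side of the strip, and yellow decoys at (381,206) and (409,230). I'll enlarge crops to get exact pixels.

```bash
python3 - <<'E'
import cv2,numpy as np
t=cv2.imread("pics/top0.png");s=cv2.imread("pics/side0.png")
a=cv2.resize(t[125:215,190:340],None,fx=5,fy=5,interpolation=cv2.INTER_CUBIC)[:, :750]
b=cv2.resize(t[135:245,360:435],(262,385)[:2],interpolation=cv2.INTER_CUBIC)
cv2.imwrite("pics/a.png",a)
p=cv2.resize(t[140:240,365:430],None,fx=6,fy=6,interpolation=cv2.INTER_CUBIC)
q=cv2.resize(s[225:295,325:415],None,fx=4.5,fy=4.5,interpolation=cv2.INTER_CUBIC)
m=np.zeros((600,800,3),np.uint8);m[:p.shape[0],:p.shape[1]]=p;m[:q.shape[0],392:392+q.shape[1]]=q
cv2.imwrite("pics/b.png",m)
E
```

```text
(no output)
```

View pics/a.png

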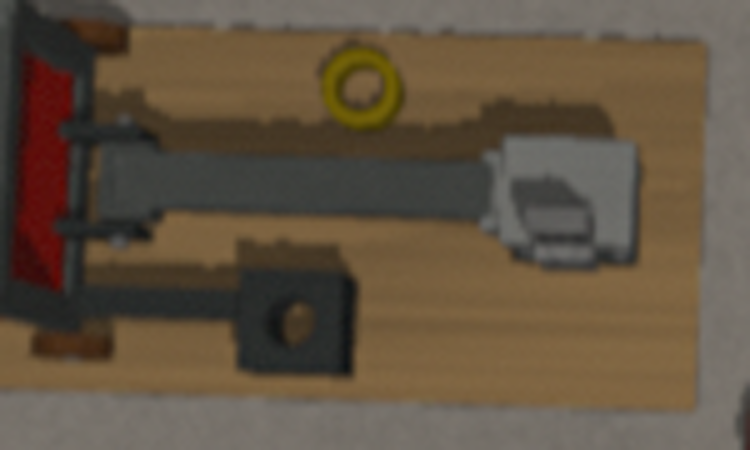

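View pics/b.png

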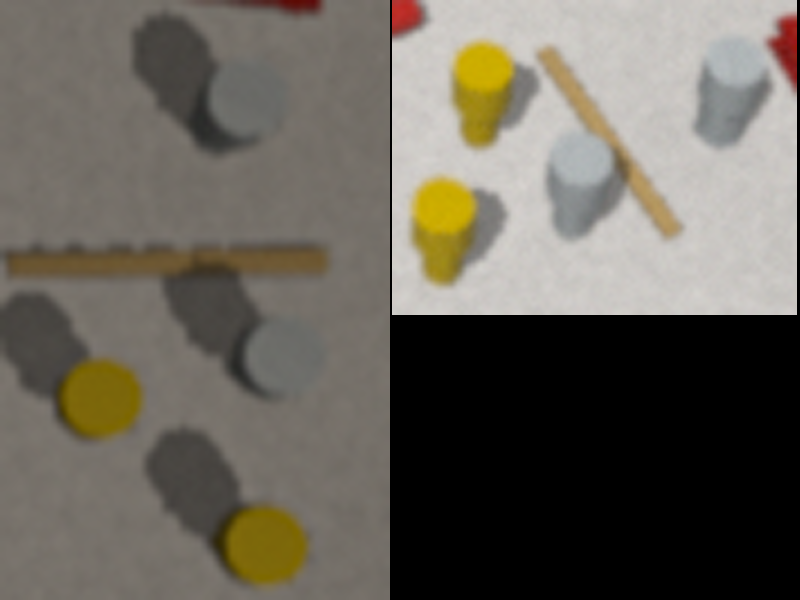

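Crop a shows the bore mouth at about (292,321), the tab top at about (558,220) and the board end corners at (707,42) and (697,410). In crop b the near silver pin's shank is clearly narrower against its head (about 40/62 versus 48/62), so the near pin is the slim one. Next I fit the poses.

```bash
cat > h.py <<'E'
from bench import *
import cv2,numpy as np
from scipy.optimize import least_squares
def KDE(n):
    c=get_calibration(n);f=200/np.tan(np.radians(c["fovy"]/2))
    return np.array([[f,0,c["cx"]],[0,f,c["cy"]],[0,0,1]]),np.array(c["D"]),np.array(c["extrinsics"])
def proj(P,k):
    K,D,E=k
    return cv2.projectPoints(np.float64(P).reshape(-1,3),cv2.Rodrigues(E[:3,:3])[0],E[:3,3],K,D)[0][:,0]
def onplane(uv,z,k):
    K,D,E=k
    d=cv2.undistortPoints(np.float64(uv).reshape(-1,1,2),K,D)[:,0]
    d=np.c_[d,np.ones(len(d))]@E[:3,:3]; o=-E[:3,:3].T@E[:3,3]
    return o+d*((z-o[2])/d[:,2])[:,None]
def board(p,P):
    c,s=np.cos(p[2]),np.sin(p[2]);P=np.float64(P).reshape(-1,3)
    return np.c_[p[0]+c*P[:,0]-s*P[:,1],p[1]+s*P[:,0]+c*P[:,1],P[:,2]]
def down(yaw):  # tool pointing down, closing axis y at world angle yaw
    y=np.array([np.cos(yaw),np.sin(yaw),0]);z=np.array([0,0,-1.]);return np.c_[np.cross(y,z),y,z]
E
python3 - <<'E'
from h import *
kt,ks=KDE("top"),KDE("side")
ca=lambda L:(np.array(L)+.5)/5-.5+[190,125]
uv=ca([[558,220],[292,321]]);P=[[-.022,0,.137],[-.07,.15,.057]]
corn=onplane(ca([[707,42],[697,410],[0,388],[250,33]]),.012,kt)
print("corners",corn[:2],np.linalg.norm(corn[0]-corn[1]))
ed=ca([[150,28],[300,32],[500,37],[700,42],[100,392],[300,398],[500,404],[690,410]])
E=onplane(ed,.012,kt)
cc=onplane(ca([[636,137],[632,250],[503,137]]),.088,kt)
def r(p):
    b=(proj(board(p,P),kt)-uv).ravel()
    c,s=np.cos(p[2]),np.sin(p[2])
    bx=(E[:,0]-p[0])*c+(E[:,1]-p[1])*s
    return np.r_[b,.3*400*(bx-np.r_[[.105]*4,[-.105]*4])]
best=min((least_squares(r,[.5,.1,a]) for a in(0,1.57,-1.57,3.14)),key=lambda s:s.cost)
p=best.x;print("board",p,best.fun.round(2))
c,s=np.cos(p[2]),np.sin(p[2]);R=np.array([[c,s],[-s,c]])
print("coupler corners in board",(R@(cc[:,:2]-p[:2]).T).T)
print("hole",board(p,P[1:])[0],"tab",board(p,P[:1])[0])
cp=lambda L:(np.array(L)+.5)/6-.5+[365,140]
cq=lambda L:(np.array(L)-[392,0]+.5)/4.5-.5+[325,225]
print("slim,stout,yel,yel top\n",onplane(cp([[284,355],[248,98],[101,398],[265,545]]),.077,kt))
print("side\n",onplane(cq([[582,157],[735,63],[484,68],[444,206]]),.077,ks))
print("strip ends",onplane(cp([[8,265],[327,260]]),.008,kt))
np.save("board.npy",p)
E
```

```text
corners [[ 0.68169188 -0.10945382  0.012     ]
 [ 0.47371546 -0.09828123  0.012     ]] 0.20827630783745113
board [ 0.58519517 -0.03508861 -0.05557122] [ 0.16  0.34 -0.2   0.69 -0.46 -0.5  -0.53 -0.55 -0.28 -0.29 -0.31 -0.35]
coupler corners in board [[ 0.03073093 -0.03440571]
 [-0.02880221 -0.0341811 ]
 [ 0.02899667  0.03534254]]
hole [0.52363462 0.11856782 0.057     ] tab [ 0.56322913 -0.03386667  0.137     ]
slim,stout,yel,yel top
 [[ 0.48539026 -0.31568211  0.077     ]
 [ 0.59852526 -0.30468321  0.077     ]
 [ 0.46884307 -0.23581986  0.077     ]
 [ 0.40341748 -0.30412201  0.077     ]]
side
 [[ 0.48418193 -0.31685918  0.077     ]
 [ 0.59620104 -0.30664786  0.077     ]
 [ 0.46676874 -0.23889162  0.077     ]
 [ 0.40134579 -0.30650274  0.077     ]]
strip ends [[ 0.53522274 -0.20342665  0.008     ]
 [ 0.53334987 -0.35169892  0.008     ]]
```

Top and side cameras agree within about 2 mm, and the board fit matches the given sizes. Now I move above the hole and then the pin, with one close look at each.

```bash
python3 - <<'E'
from h import *
p=np.load("board.npy");a=p[2]
o=get_obs();x=o["position"];R0=o["tool_rot"]
move_l([x[0],x[1],.33],rate=.3)
hole=board(p,[-.07,.15,.057])[0]
for y in (a,a+np.pi):
    q=ik([hole[0],hole[1],.30],down(y));q2=ik([.4847,-.3163,.25],down(y));print(y,q,q2)
y=min((y for y in(a,a+np.pi)),key=lambda y:abs(ik([.4847,-.3163,.25],down(y))[5]));np.save("yaw.npy",y);R=down(y)
for n,P in(("hole",[hole[0],hole[1],.26]),("pin",[.4847,-.3163,.21])):
    goto(P,R);pause(.2);k=KDE("wrist");cv2.imwrite(f"pics/w{n}.png",get_image("wrist"));np.savez(f"w{n}.npz",*k)
    E=k[2];print(n,get_obs()["position"],"cam",-E[:3,:3].T@E[:3,3],E[2,:3])
    Q=[hole] if n=="hole" else [[.4847,-.3163,.077],[.4847,-.3163,0]]
    print(proj(Q,k))
a=cv2.imread("pics/whole.png");b=cv2.imread("pics/wpin.png")
cv2.imwrite("pics/w1.png",np.vstack([a[100:],b[100:]]))
print(get_obs()["time"])
E
```

```text
-0.055571220501418106 [ 9.30518241e-02  1.72765504e-01  1.33296130e+00 -4.44089210e-16
  1.63586585e+00  1.48623045e-01] [-6.98376569e-01  2.49458092e-01  1.35078841e+00 -4.44089210e-16
  1.54134615e+00 -6.42805348e-01]
3.086021433088375 None [-6.98376569e-01  2.49458092e-01  1.35078841e+00 -4.44089210e-16
  1.54134615e+00  2.49878731e+00]
hole [0.52355214 0.11918881 0.26011185] cam [0.52922867 0.19689515 0.47455713] [-0.0136404  -0.26743888 -0.96347827]
[[317.14696095 172.74486142]]
pin [ 0.48516293 -0.31550331  0.21020271] cam [ 0.49089013 -0.23772952  0.42466868] [-0.01337661 -0.26768222 -0.96341439]
[[316.41618898 183.4476539 ]
 [316.69608905 171.96924382]]
4.95
```

View pics/w1.png

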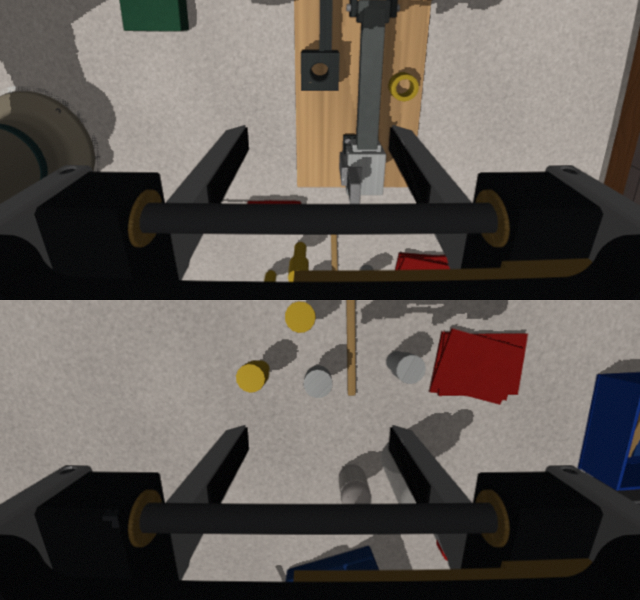

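The wrist picture shows the bore at about (320,170) against a predicted (317,173), and the pin head at about (317,181) against a predicted (316,183). I'll enlarge both to take precise offsets.

```bash
python3 - <<'E'
import cv2,numpy as np
a=cv2.imread("pics/whole.png")[145:195,295:345];b=cv2.imread("pics/wpin.png")[155:205,292:342]
f=lambda i:cv2.resize(cv2.convertScaleAbs(i,alpha=1.5),None,fx=8,fy=8,interpolation=cv2.INTER_CUBIC)
m=np.hstack([f(a),f(b)])
for i in range(0,800,80): cv2.line(m,(i,0),(i,6),(0,0,255),1)
for i in range(0,400,80): cv2.line(m,(0,i),(6,i),(0,0,255),1)
cv2.imwrite("pics/c.png",m)
E
```

```text
(no output)
```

View pics/c.png

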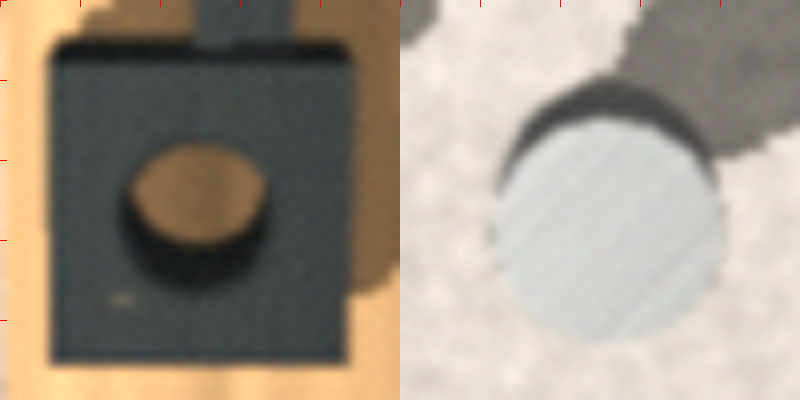

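```bash
python3 - <<'E'
from h import *
y=float(np.load("yaw.npy"));R=down(y)
L=lambda n:[np.load(f"w{n}.npz")[f"arr_{i}"] for i in range(3)]
hole=onplane([[319.3,171.3]],.057,L("hole"))[0];pin=onplane([[317.8,183.3]],.077,L("pin"))[0]
print("hole",hole,"pin",pin)
np.save("hole.npy",hole)
if np.hypot(*(pin-[.4847,-.3163,.077])[:2])>.005: raise SystemExit("check")
grip(.06)
move_l([pin[0],pin[1],.10],R);move_l([pin[0],pin[1],.042],R,rate=.08,max_force=8)
print(get_obs()["position"]);grip(.02);o=get_obs();print(o["gripper_width"],o["grip_force"])
move_l([pin[0],pin[1],.21],rate=.15);pause(.2)
k=KDE("wrist");cv2.imwrite("pics/held.png",get_image("wrist"));np.savez("wheld.npz",*k)
o=get_obs();print(o["position"],o["gripper_width"],o["time"],proj([o["position"]+[0,0,.035]],k))
im=cv2.imread("pics/held.png")
b=im[100:330,230:410];cv2.imwrite("pics/d.png",cv2.resize(cv2.convertScaleAbs(b,alpha=1.5),None,fx=2.5,fy=2.5,interpolation=cv2.INTER_CUBIC))
E
```

```text
hole [0.52688611 0.12053379 0.057     ] pin [ 0.48640677 -0.31620514  0.077     ]
[ 0.48680193 -0.316524    0.04240525]
0.020051311560541074 2.994919383781962
[ 0.4861613  -0.31602142  0.20934233] 0.020054272292514483 9.7 [[315.85506187 237.92348082]]
```

View pics/d.png

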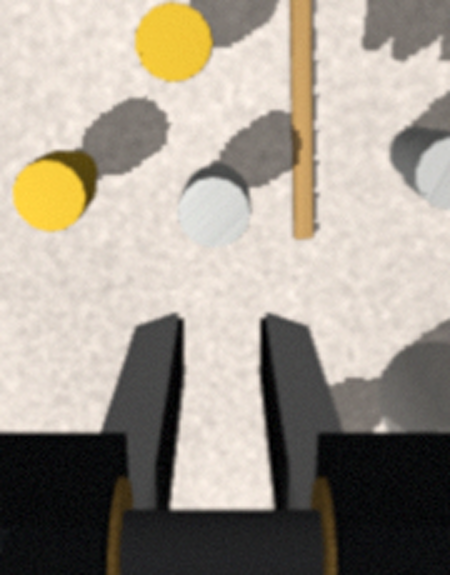

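The grasp missed. The fingers closed to 20 mm on nothing and the pin still stands at about (315,184). I'll check whether the pin moved and where the fingertips really are relative to the calibrated TCP.

```bash
python3 - <<'E'
from h import *
L=lambda n:[np.load(f"w{n}.npz")[f"arr_{i}"] for i in range(3)]
def silver(im,x0,y0,x1,y1):
    c=im[y0:y1,x0:x1].astype(float);
    m=((c.max(2)-c.min(2)<25)&(c[...,0]>c[...,2]-2)&(c.mean(2)>90)).astype(np.uint8)
    n,_,st,ce=cv2.connectedComponentsWithStats(m);i=1+np.argmax(st[1:,4]);return ce[i]+[x0,y0],st[i]
for n in("pin","held"):
    im=cv2.imread(f"pics/w{n}.png" if n=="pin" else "pics/held.png")
    for box in((295,160,340,205),(385,140,435,190)):
        c,s=silver(im,*box);print(n,c,s,onplane([c],.077,L(n)))
    hsv=cv2.cvtColor(im,cv2.COLOR_BGR2HSV);m=cv2.inRange(hsv,(20,150,100),(32,255,255))[:220]
    N,_,st,ce=cv2.connectedComponentsWithStats(m)
    for i in range(1,N):
        if st[i,4]>300: print(" yel",ce[i],onplane([ce[i]],.077,L(n)))
k=L("held");o=get_obs();print(o["position"],o["tool_rot"].round(3).tolist(),proj([o["position"]],k))
print("tips at TCP z",onplane([[302,227],[336,227]],o["position"][2],k))
cv2.imwrite("pics/top1.png",get_image("top"))
t=cv2.imread("pics/top1.png")[130:250,340:460];s=get_image("side")[130:310,290:450]
z=lambda i:cv2.resize(i,(int(i.shape[1]*480/i.shape[0]),480),interpolation=cv2.INTER_CUBIC)
im=np.hstack([z(t)[:,:400],z(s)[:,:400]]);cv2.imwrite("pics/e.png",im)
E
```

```text
pin [325.13793103 181.4137931 ] [21 15 15 14 58] [[ 0.49551462 -0.31431964  0.077     ]]
pin [417.41304348 166.47826087] [25 22 15  9 46] [[ 0.6082791  -0.30169217  0.077     ]]
 yel [299.78561354 116.5303244 ] [[ 0.46982167 -0.2360123   0.077     ]]
 yel [250.13798701 177.57792208] [[ 0.40414239 -0.30460341  0.077     ]]
held [321.52542373 186.20338983] [20 21 14 12 59] [[ 0.49138838 -0.3202684   0.077     ]]
held [416.86 167.81] [ 26  15  14  27 100] [[ 0.6078598  -0.30366954  0.077     ]]
 yel [299.16039052 116.29288703] [[ 0.46991228 -0.23610135  0.077     ]]
 yel [249.44728435 177.54632588] [[ 0.4041587 -0.3046193  0.077    ]]
[ 0.4861613  -0.31602142  0.20934233] [[0.056, 0.998, -0.001], [0.998, -0.056, 0.001], [0.001, -0.001, -1.0]] [[316.25424063 220.02090689]]
tips at TCP z [[ 0.47459217 -0.32124793  0.20934233]
 [ 0.50139572 -0.32270843  0.20934233]]
```

View pics/e.png

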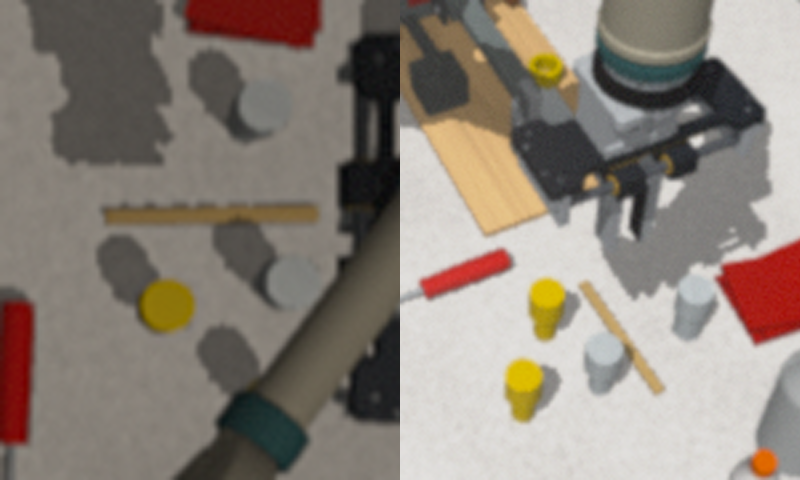

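The pin has moved only about 2 mm. The visible fingertips project roughly 30 mm higher than the stated TCP in the wrist view, which would explain the miss. I'll check with the side camera and a light touch on an empty bit of bench.

```bash
python3 - <<'E'
from h import *
y=float(np.load("yaw.npy"));R=down(y);ks=KDE("side");x=get_obs()["position"];ax=R[:,1]
for dz in(0,.01,.02,.03,.04): print(dz,proj([x+[0,0,dz]-.012*ax,x+[0,0,dz]+.012*ax],ks).round(1).tolist(),"seen (369.5,225.6),(380,219)")
goto([.36,-.22,.15],R);pause(.2)
hit=move_l([.36,-.22,.002],rate=.06,max_force=5)
o=get_obs();print(hit,o["position"],o["ft_force"],o["time"])
move_l([.36,-.22,.15],rate=.25)
E
```

```text
0 [[367.2, 229.8], [376.5, 226.0]] seen (369.5,225.6),(380,219)
0.01 [[367.6, 227.2], [376.9, 223.4]] seen (369.5,225.6),(380,219)
0.02 [[367.9, 224.5], [377.4, 220.7]] seen (369.5,225.6),(380,219)
0.03 [[368.3, 221.8], [377.8, 218.0]] seen (369.5,225.6),(380,219)
0.04 [[368.6, 219.0], [378.3, 215.2]] seen (369.5,225.6),(380,219)
False [ 0.36015848 -0.22011711  0.00219063] [ 0.26509937 -0.2735132  -0.0730647 ] 13.3333
```

```bash
python3 - <<'E'
from h import *
R=down(float(np.load("yaw.npy")))
move_l([.36,-.22,.01],R,rate=.25)
hit=move_l([.36,-.22,-.04],rate=.04,max_force=5)
o=get_obs();print(hit,o["position"],o["ft_force"])
k=KDE("wrist");cv2.imwrite("pics/touch.png",get_image("wrist"));np.savez("wtouch.npz",*k)
ks=KDE("side");s=get_image("side");cv2.imwrite("pics/touchs.png",s)
print(proj([o["position"]*[1,1,0]],k),proj([o["position"]*[1,1,0]],ks),o["time"])
move_l([.36,-.22,.15],rate=.25)
w=cv2.imread("pics/touch.png")[170:270,250:390];u,v=proj([o["position"]*[1,1,0]],ks)[0].astype(int);q=s[v-35:v+15,u-35:u+35]
cv2.imwrite("pics/f.png",np.vstack([cv2.resize(i,(420,300),interpolation=cv2.INTER_CUBIC) for i in(w,q)]));print(u,v)
E
```

```text
True [ 0.3597332  -0.21977425 -0.03366226] [-0.21118608  0.74298563  7.387907  ]
[[315.78848863 236.9344561 ]] [[306.61314853 266.46607349]] 15.7833
306 266
```

View pics/f.png

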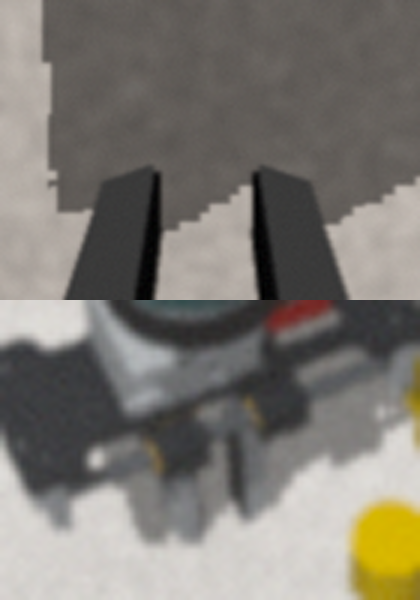

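The bench touch came at TCP z = -0.0337, so the real fingertips end about 33 mm short of the reported TCP. The y position agrees, and the wrist camera's x reads about 2 mm high. I'll regrasp with that offset.

```bash
python3 - <<'E'
from h import *
R=down(float(np.load("yaw.npy")))
k=[np.load("wheld.npz")[f"arr_{i}"] for i in range(3)]
pin=onplane([[315.1,184.1]],.077,k)[0];pin[0]-=.0017;print(pin)
grip(.06)
goto([pin[0],pin[1],.10],R);h=move_l([pin[0],pin[1],.0145],R,rate=.1,max_force=8)
print(h,get_obs()["position"]);grip(.0);o=get_obs();print(o["gripper_width"],o["grip_force"])
if o["gripper_width"]<.03: raise SystemExit("missed")
zg=o["position"][2];np.save("zg.npy",zg)
f0=o["ft_force"]
move_l([pin[0],pin[1],.21],rate=.2);pause(.2);o=get_obs();print(o["ft_force"],o["gripper_width"],o["time"])
cv2.imwrite("pics/held2.png",get_image("wrist"));kk=KDE("wrist");np.savez("wheld2.npz",*kk)
print("pred head top",proj([o["position"]+[0,0,.077-zg]],kk))
E
```

```text
[ 0.48196681 -0.31719772  0.077     ]
False [ 0.48243085 -0.31756191  0.0152117 ]
0.03570605129224744 29.828575551509857
[ 0.30519618 -0.4395     -1.47692824] 0.03576859405972743 21.075
pred head top [[315.00145476 256.12986684]]
```

Pin gripped (35.7 mm, 1.5 N). Inserting with force-guarded descent and a small search if it lands on the rim.

```bash
cat > ins.py <<'E'
from h import *
R=down(float(np.load("yaw.npy")));zg=float(np.load("zg.npy"))
hx,hy=.5252,.1200
goto([hx,hy,.20],R);move_l([hx,hy,zg+.065],rate=.2);pause(.15)
offs=[(0,0)]+[(r*np.cos(t),r*np.sin(t)) for r in(.002,.0035) for t in np.arange(0,6.2,np.pi/3)]
for dx,dy in offs:
    h=move_l([hx+dx,hy+dy,zg+.0155],rate=.06,max_force=7);o=get_obs();foot=o["position"][2]-zg
    print((round(dx,4),round(dy,4)),h,"foot",foot.round(4),o["position"].round(4),o["ft_force"].round(1),o["time"])
    if foot<.045: break
    p=o["position"];move_l([p[0],p[1],zg+.0585],rate=.1)
    if o["time"]>34: break
E
python3 ins.py
```

```text
(0, 0) True foot 0.0511 [0.5247 0.1198 0.0659] [ 0.   0.9 -1.6] 24.05
(np.float64(0.002), np.float64(0.0)) True foot 0.0145 [0.5258 0.1197 0.0293] [0.  0.1 3.8] 25.0167
```

The second try went down to foot z = 0.0145, which is head on socket. Releasing the pin, then gripping the latch tab.

```bash
python3 - <<'E'
from h import *
R=down(float(np.load("yaw.npy")));p=np.load("board.npy")
p[:2]+=np.array([.5258,.1197])-board(p,[-.07,.15,.057])[0,:2];np.save("board2.npy",p);print(p)
x=get_obs()["position"]
grip(.05);move_l([x[0],x[1],.16],rate=.2)
cv2.imwrite("pics/top2.png",get_image("top"))
t=board(p,[-.022,0,.115])[0];print(t)
goto([t[0],t[1],.14],R)
h=move_l([t[0],t[1],.0645],R,rate=.1,max_force=6);print(h,get_obs()["position"],get_obs()["ft_force"])
cv2.imwrite("pics/side2.png",get_image("side"))
if h: raise SystemExit("blocked")
grip(0);pause(.1);o=get_obs();print(o["gripper_width"],o["grip_force"],o["position"],o["ft_force"],o["time"])
a=get_image("wrist")[100:340,220:420];b=cv2.imread("pics/side2.png")[120:210,260:380];
cv2.imwrite("pics/g.png",np.hstack([cv2.resize(a,(400,480)),cv2.resize(b,(400,300),interpolation=cv2.INTER_CUBIC)[:480] if 0 else cv2.copyMakeBorder(cv2.resize(b,(400,300),interpolation=cv2.INTER_CUBIC),0,180,0,0,cv2.BORDER_CONSTANT)]))
E
```

```text
[ 0.58736055 -0.03395643 -0.05557122]
[ 0.56539451 -0.03273449  0.115     ]
False [ 0.56598006 -0.03255804  0.06510277] [0.24188689 0.72895678 0.7965173 ]
0.01358230305496278 29.99724268913269 [ 0.56423226 -0.03271946  0.06454978] [-3.7827379  -0.64016218  3.78120474] 28.725
```

View pics/g.png

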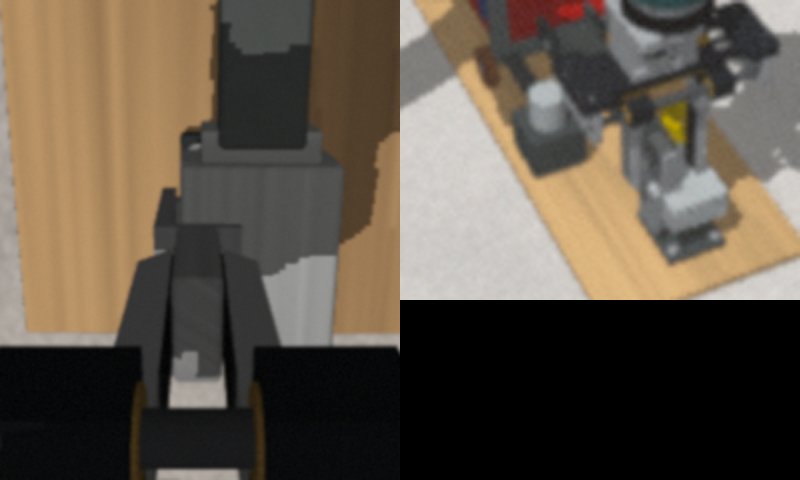

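The pin's head sits down on the socket, and the tab is between the pads (13.6 mm). Pull, then lift along the arc about the hinge.

```bash
python3 - <<'E'
from h import *
from scipy.spatial.transform import Rotation as Ro
p=np.load("board2.npy");R=down(float(np.load("yaw.npy")))
bx=np.array([np.cos(p[2]),np.sin(p[2]),0]);hg=board(p,[0,.24,.07])[0]
x=get_obs()["position"]
move_l(x-.0155*bx,R,rate=.04);pause(.2);o=get_obs();print("pull",(o["position"]-x)@bx,o["ft_force"],o["gripper_width"])
x1=x-.0155*bx
for th in np.linspace(.03,.33,6):
    T=Ro.from_rotvec(-th*bx).as_matrix()
    h=move_l(hg+T@(x1-hg),T@R,rate=.06,max_force=25);o=get_obs()
    print(round(th,3),h,o["position"].round(4),o["ft_force"].round(1),o["gripper_width"].round(4),round(o["time"],2))
    if h: break
pause(.3);o=get_obs();T=o["tool_rot"]
v=T@R.T
print("err",o["position"]-(hg+Ro.from_rotvec(-.33*bx).as_matrix()@(x1-hg)),o["ft_force"],o["time"])
cv2.imwrite("pics/side3.png",get_image("side"));cv2.imwrite("pics/wrist3.png",get_image("wrist"))
E
```

```text
pull -0.012031661463291658 [ 6.72100724 -0.59049461 -4.15953194] 0.013900002525608458Traceback (most recent call last):
  File "<stdin>", line 11, in <module>
AttributeError: 'float' object has no attribute 'round'
```

The pull worked: 12 mm at 6.7 N. Only the print failed, after the first lift step. I'll check the state and continue with 2 mm more pull.

```bash
cat > lift.py <<'E'
from h import *
from scipy.spatial.transform import Rotation as Ro
p=np.load("board2.npy");R=down(float(np.load("yaw.npy")))
bx=np.array([np.cos(p[2]),np.sin(p[2]),0]);hg=board(p,[0,.24,.07])[0]
x=np.array([.56423226,-.03271946,.06454978])
x1=x-.018*bx
o=get_obs();print(o["position"],o["ft_force"],o["gripper_width"],o["time"])
if abs(o["ft_force"][2])>15: raise SystemExit("stuck?")
for th in np.linspace(.03,.34,6):
    T=Ro.from_rotvec(-th*bx).as_matrix()
    h=move_l(hg+T@(x1-hg),T@R,rate=.06,max_force=25);o=get_obs()
    print(np.round(th,3),h,o["position"].round(4),o["ft_force"].round(1),np.round(o["gripper_width"],4),np.round(o["time"],2))
    if h: break
pause(.3);o=get_obs()
print("err",o["position"]-(hg+T@(x1-hg)),o["ft_force"],o["time"])
q=Ro.from_matrix(o["tool_rot"]@R.T).as_rotvec();print("tilt",q@bx)
ks=KDE("side");cv2.imwrite("pics/side3.png",get_image("side"));cv2.imwrite("pics/top3.png",get_image("top"))
E
python3 lift.py
```

```text
[ 0.55226134 -0.03204511  0.07193937] [ 5.41713825 -1.27844193 -4.8731829 ] 0.0137923840484439 29.8083
0.03 False [ 0.5498 -0.0319  0.0717] [ 6.7 -0.1 -4.5] 0.0136 30.06
0.092 False [ 0.5499 -0.0313  0.0868] [ 6.1 -0.3 -4.7] 0.0138 30.46
0.154 False [ 0.55   -0.0298  0.1016] [ 6.4 -1.1 -4.9] 0.0136 30.86
0.216 False [ 0.55   -0.0275  0.1163] [ 6.8 -1.3 -4.6] 0.0141 31.26
0.278 False [ 0.5502 -0.0241  0.1307] [ 6.3 -2.3 -3.5] 0.014 31.66
0.34 False [ 0.5504 -0.02    0.145 ] [ 6.9 -2.4 -3.5] 0.0138 32.06
err [ 0.00337521 -0.0002263  -0.00018055] [ 6.70977446 -2.01358336 -4.02495928] 32.3583
tilt -0.3396220836884199
```

Lifted about 80 mm. The loads are steady: about 7 N of spring and 4 N of weight. I'll do a numeric check on the pin and the bystanders, then hand in.

```bash
python3 - <<'E'
from h import *
ks=KDE("side");p=np.load("board2.npy")
u,v=proj([[.5258,.1197,.092]],ks)[0].astype(int);print(u,v)
a=cv2.imread("pics/side2.png")[v-8:v+14,u-10:u+10];b=get_image("side")[v-8:v+14,u-10:u+10]
print("pin patch diff",cv2.absdiff(a,b).mean(), "centre",b[8,10],a[8,10])
t0=cv2.imread("pics/top0.png");t3=cv2.imread("pics/top3.png")
for n,(x0,y0,x1,y1) in dict(stout=(395,147,415,165),strip=(365,178,420,188),yel1=(374,199,388,213),yel2=(402,223,416,237),tape=(252,132,272,152),water=(455,128,492,162),glue=(465,172,490,190),panels=(385,94,425,142),driver=(336,200,350,276),pencils=(165,260,230,300)).items():
    c,r=t0[y0:y1,x0:x1],t3[y0-6:y1+6,x0-6:x1+6]
    m=cv2.matchTemplate(r,c,cv2.TM_CCOEFF_NORMED);_,s,_,l=cv2.minMaxLoc(m);print(n,round(s,2),(l[0]-6,l[1]-6))
o=get_obs();print(o["position"],o["ft_force"],o["gripper_width"],abs(o["dq"]).max(),o["time"])
E
```

```text
303 147
pin patch diff 21.754545454545454 centre [185 185 178] [187 187 182]
stout 1.0 (0, 0)
strip 0.84 (0, 0)
yel1 1.0 (0, 0)
yel2 1.0 (0, 0)
tape 0.17 (-2, 0)
water 1.0 (0, 0)
glue 1.0 (0, 0)
panels 1.0 (0, 0)
driver 1.0 (0, 0)
pencils 0.48 (1, 1)
[ 0.55030699 -0.02006122  0.14473547] [ 7.21341136 -2.53754369 -2.7016398 ] 0.013943510448104999 0.001560677429670203 32.5083
```

```bash
python3 -c "
from bench import *
print(hand_in())"
```

```text
the job is handed in; nothing more can be done
None
```

I handed the job in with the slim pin home in the socket, the latch held open and the tongue held about 80 mm up and steady; an early missed grasp nudged the pin 2–3 mm before I picked it up, I found no bystander shifted, but the arm hid the tape and the pencil box was only weakly matched in the last image, so those two are unconfirmed.

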